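# Free the amplifier's service hatch and take out the module

### The arm

A 6-joint arm with a two-finger parallel gripper is mounted at the origin on the work surface. World frame = base frame: x ahead of the robot, y to its left, z up, the work surface at z = 0. Lengths are in m, angles in rad, forces in N, time in s.
With the tool pointing down it reaches from about 0.375 to 0.975 m from the base axis. Payload 3.8 kg.
Tool frame: the origin (TCP) lies midway between the tips of the shut fingers; the grasp point (between the pads) lies 19 mm behind it (bot.grip_point_offset is the z of the grasp point in the tool frame, in m); z points along the fingers, y is the line along which they close (so a half turn about z gives the same grasp; the last joint's range is limited). The gripper opens to 85 mm and grips with 20 to 120 N. Pads are 22 mm wide; open, the fingers measure 114 mm over their backs; the gripper's body (76 mm by 85 mm) begins 54 mm behind the grasp point. The pads swing forward as they close: fully open they stand 13 mm farther back than shut.
Start: joints at [-1.369, 0.264, 1.604, -0, 1.274, -0.037], TCP at [0.16, -0.656, 0.231] pointing down, gripper open.
Joint ranges: [-2.63, 2.63], [-0.94, 2.18], [0.31, 2.57], [-1.31, 4.45], [0, 2.66], [-2.55, 2.55]. Speed limits (rad/s): [2.57, 2.57, 3.14, 3.14, 3.14, 3.14].

### API

Orientations are given as a rotation vector (axis times angle).
In Python, from workcell import sensors, optics, order, bot gives the robot as it stands.
- The arm moves only by the tool play_rows, never from a script. Its argument "commands" is a list of rows, each a list of 6 numbers: the shift along the tool's x, y, z in cm, then the turn, a rotation vector about the tool's x, y, z in rad. In form: [[dx, dy, dz, wx, wy, wz], ...]. A call has 1 to 5 rows; each row shifts and turns the commanded pose from where the row before left it, along the tool's axes as they then stand; what a row does not reach is not made up. A row lasts 1/12 s, in which the tool goes at most 41.7 mm and 7.16 degrees, less where a joint would pass 70% of its speed; a pose out of reach is approached as far as the arm can. A call with a gripper value outside its range is refused whole. "grip" is the closure, from 0 (fully open) to 1 (shut), set as the call begins (left out, the last holds). The fingers move at their own pace and stop on an object; "force" is the grip in N (left out, the last holds). Time passes only in rows, so rows that do not move let the fingers close. It gives the time, the measured TCP pose, the force, the opening and the grip force at its end, in the units of the state.
- sensors.read_state(): the state, without advancing time (a new reading comes with each control period).
- optics.read_camera(name): name is "side" or "top"; returns the picture (480x640x3 uint8, red, green, blue); there is no depth.
- optics.camera_info(name): a dict with "mtx" (3x3 intrinsics, pixels), "R" (3x3) and "t" (3): a world point X has camera coordinates R X + t. Camera axes: x right, y down, z forward; pixel columns grow to the right and rows downward; lengths in m; the calibration is good to about 2 mm. A picture is of the moment at which its call begins. camera_info takes no time and is no camera call.
- order.finish_job(): hands the job in; it is judged then, once.
The state is a dict: "time": time; "q": joint angles; "joint_vel": joint speeds; "joint_torque": joint torques, N m; "tool_pos": TCP position; "tcp_rot": TCP orientation; "wrist_force": force on the tool from outside, world axes, zero at the start; "torque": the same for the moment, N m; "width": opening from 0.0 (shut) to 1.0 (fully open); "grip_force": force on a finger pad.
Only numpy, scipy, OpenCV 4.12 (cv2) and the standard library are available. Lean on these libraries where they do the work, as an engineer would, in place of code of your own. Each camera call takes 0.05 s, during which the arm holds its last target. There are 200 camera calls.

### The job

The amplifier's service hatch has popped up onto its safety catch: reach in through the gap under its front edge and press the sprung hook's pad down, so that the hatch jumps free. Then swing the hatch right up until it leans back against its stop and stays there, lift the metal module out of the bay and set it down upright in the empty grey tray without dropping it. Leave the hook sprung back, and do not disturb the multimeter, the solder reel or the mug.

Things in the scene. Friction and masses are not known exactly. Their poses are not given: they have to be found in the camera images.
- chassis: Black amplifier, fixed, 255 deep (x -105 to +150), 300 wide, 105 mm high; origin on the bench, x to its finned rear, z up; the front panel (-x) faces the robot's left. Front panel: x -105 to -99, top z 108. Open bay in the top: x -99 to +100, y -87 to +87, floor z 12. In it, also: a thin sprung plunger at x -45, y +62 that pushes the hatch up (to z 191), low parts under z 40
- hatch_hinge (a point): Middle of the hatch's hinge axis, at x +100, y 0, z 105 mm of the chassis; the hinge runs along the chassis' y; axes as the chassis
- hatch (a joint): Angle of the hatch, a 3 mm clear plate in a dark frame, 200 mm long (hinge to front edge), 170 wide, with a 3 mm lip down at its front edge: 0 = shut, flat; grows as the front edge rises. Starts at about 0.39, held down by the hook. Freed, it springs to about 0.54 onto the plunger; let go before upright it falls back there. Past upright (1.57) it leans back by its weight to a stop at 1.78
- hatch_edge (a point): Underside of the hatch's front edge, at mid width; turns with the hatch
- hook_pad (a point): Centre of the top of the hook's pad, a level steel plate 6 mm thick, 32 wide (y), reaching 10 mm to the front and 36 to the rear of this point, up to the hook's upright stalk. At rest at x -68, y -45, z 110 mm of the chassis: 18 mm behind the hatch's front edge and about 70 mm below it, so that it is reached with a tilted tool over the front panel, not from straight above
- hook (a joint): Angle of the sprung hook about a pivot 58 mm to the rear of the pad's centre and 22 mm lower: 0 = at rest, holding the hatch; pressing the pad down makes it grow to 0.22 at its stop (pad 13 mm down). The hatch comes free at about 0.11 (6 to 7 mm down). 2 N starts it, 6 N (up to 10 N with friction at the pad) brings it to the stop; it springs back when let go
- module_centre (a point): Centre (half-way up) of the plug-in module, a plain aluminium block 50 mm (x) by 36 mm (y) by 80 mm high, 0.18 to 0.35 kg, standing loose and upright on the bay's floor between hook and hinge, turned up to 0.15 rad against the chassis
- tray: Empty grey plastic tray, fixed, 150 (x) by 130 (y) by 25 mm high, walls and floor 4 to 5 mm thick; origin at the centre of its underside
- multimeter: Grey multimeter lying flat, 170 by 85 by 44 mm, origin at its underside's centre; leave alone
- reel: White solder reel standing on its end, 64 mm across, 50 mm high; leave alone
- mug: White mug, 78 mm across, 92 mm high; leave alone

How it is judged:
By the outcome, as a careful person would: the job done as asked, in the order asked, and still so for the second after the job is handed in, with the robot touching nothing.
It also fails if it takes over 69 s, if anything falls off the work surface, if the arm or the gripper's body presses on something with over 40 N, if the wrist force passes 120 N, or if a joint passes its speed limit or range.

## Working session

There is one attempt and no reset: what is moved stays moved. The work goes in short steps, Python scripts to look and compute and a tool call to move; the robot and the scene stay as the last step left them, time stands still between calls to the robot, and variables do not carry over. Pictures are saved under pics/ and viewed, at most 10 in all, crops included, and the job is handed in when it is done.

Besides the shell and the picture viewer there is one more tool, called after ">>>" by a JSON object that holds its "method" and its "body". play_rows: Moves the arm, as the interface text tells. Its arguments: {"type":"object","properties":{"commands":{"type":"array","items":{"type":"array","items":{"type":"number"}}},"grip":{"type":"number"},"force":{"type":"number"}},"required":["commands"]}

```bash
mkdir -p pics
python3 - <<'E'
from workcell import sensors, optics, order, bot
import cv2
for n in("side","top"):
    cv2.imwrite(f"pics/{n}0.png",optics.read_camera(n)[:,:,::-1]); i=optics.camera_info(n); print(n,i['mtx'].round(1).tolist(),(-i['R'].T@i['t']).round(3))
print(sensors.read_state(),bot.grip_point_offset,dir(bot))
E
```

```text
side [[492.1, 0.0, 315.8], [0.0, 492.1, 241.4], [0.0, 0.0, 1.0]] [-0.001  0.805  0.612]
top [[481.2, 0.0, 315.8], [0.0, 481.2, 238.1], [0.0, 0.0, 1.0]] [0.487 0.021 1.113]
{'time': 0.1, 'q': array([-1.36890856e+00,  2.64690834e-01,  1.60524555e+00, -4.54101905e-06,
        1.27368788e+00, -3.69192419e-02]), 'joint_vel': array([-0.0012078 , -0.00251574, -0.00325093,  0.00120704,  0.00034187,
       -0.00083367]), 'joint_torque': array([ 1.35890637e-04, -5.16705287e+01, -3.68590271e+01, -6.14856390e-05,
        6.25978821e-03,  1.99204288e-05]), 'tool_pos': array([ 0.15951882, -0.65520173,  0.23007336]), 'tcp_rot': array([-3.11721391e+00, -3.73987387e-01,  2.69550478e-04]), 'wrist_force': array([-0.69722341,  0.10518441,  1.14854763]), 'torque': array([-0.0375577 , -0.06032218,  0.02835987]), 'grip_force': 0.0, 'width': 1.0018844709792953} -0.0187 ['MotionError', '__class__', '__delattr__', '__dict__', '__dir__', '__doc__', '__eq__', '__format__', '__ge__', '__getattribute__', '__getstate__', '__gt__', '__hash__', '__init__', '__init_subclass__', '__le__', '__lt__', '__module__', '__ne__', '__new__', '__reduce__', '__reduce_ex__', '__repr__', '__setattr__', '__sizeof__', '__str__', '__subclasshook__', '__weakref__', 'grip_point_offset']
```

View pics/side0.png

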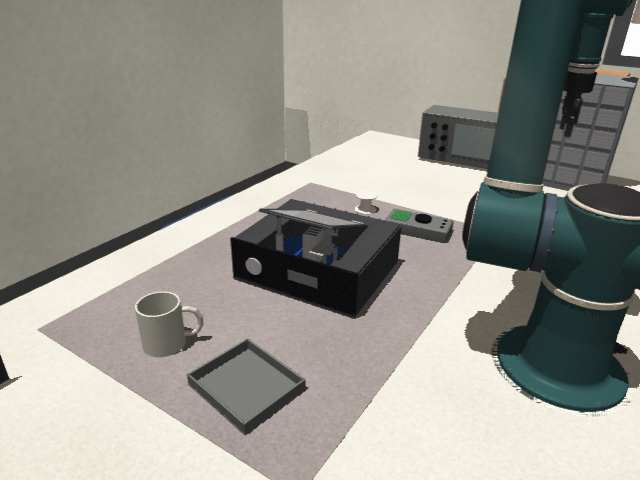

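View pics/top0.png

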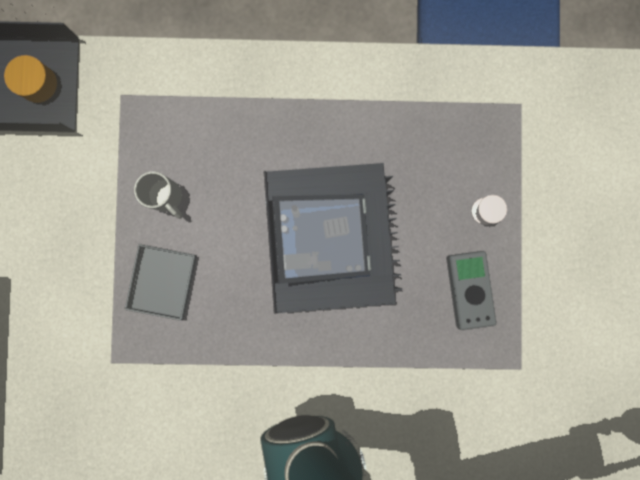

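The front panel faces world +y and the chassis y axis runs about along world +x. In the top view the chassis corners are at about (265,171), (383,163), (396,305) and (275,313), and the tray is at (163,282). I'll enlarge both views to get closer readings.

Run:
```python
import cv2,numpy as np
t=cv2.imread("pics/top0.png");s=cv2.imread("pics/side0.png")
a=cv2.resize(t[150:330,250:410],None,fx=3.3,fy=3.3,interpolation=cv2.INTER_CUBIC)
a=cv2.convertScaleAbs(a,alpha=1.5,beta=20)
b=cv2.resize(s[195:315,225:410],None,fx=4.3,fy=4.3,interpolation=cv2.INTER_CUBIC)
b=cv2.convertScaleAbs(b,alpha=1.5,beta=20)
cv2.imwrite("pics/topc.png",a);cv2.imwrite("pics/sidec.png",b)
```

```text
(no output)
```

View pics/topc.png

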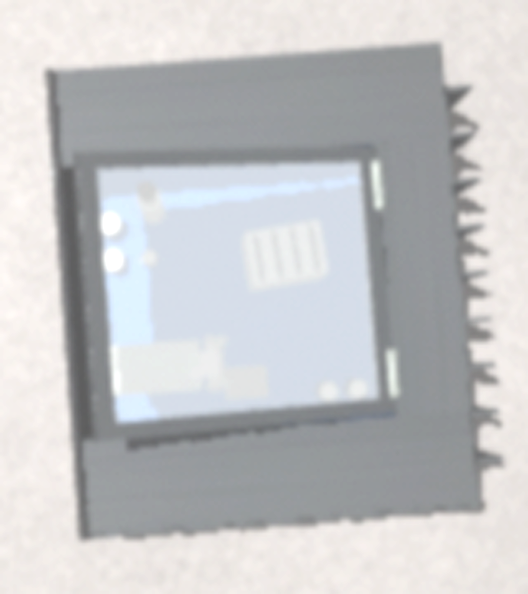

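View pics/sidec.png

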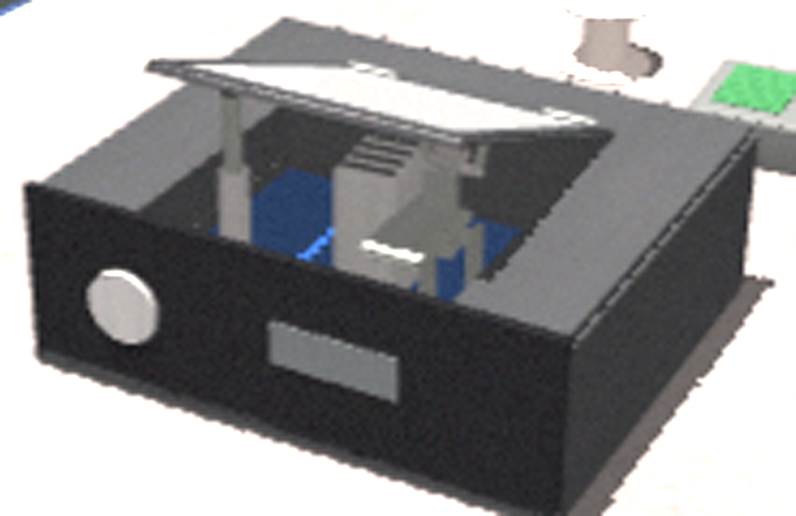

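The top crop shows the module's top at (243,233), (318,220), (328,277) and (253,290). The side crop shows the hook pad's front edge as a bright strip at (362–425, 250), the plunger at (232,95) and the module just behind the hook.

```bash
cat > h.py <<'E'
import numpy as np
from workcell import sensors, optics, order, bot
from scipy.spatial.transform import Rotation as Ro
from scipy.optimize import least_squares
def proj(n,X):
    i=optics.camera_info(n);c=np.atleast_2d(X)@i['R'].T+i['t'];p=c@i['mtx'].T;return p[:,:2]/p[:,2:]
def atz(n,uv,z):
    i=optics.camera_info(n);d=np.c_[np.atleast_2d(uv),np.ones(len(np.atleast_2d(uv)))]@np.linalg.inv(i['mtx']).T@i['R'];o=-i['R'].T@i['t']
    return o+d*((z-o[2])/d[:,2:])
def frame(p,X): # p=x,y,yaw
    c,s=np.cos(p[2]),np.sin(p[2]);X=np.atleast_2d(X)
    return X@np.array([[c,s,0],[-s,c,0],[0,0,1]])+[p[0],p[1],0]
E
python3 - <<'E'
from h import *
T=np.array([(48,71),(441,44),(482,511),(82,538)])/3.3+[250,150]
TX=np.array([(-105,150,108),(150,150,105),(150,-150,105),(-105,-150,108)])/1e3
S=np.array([(28,185),(573,340),(755,133),(283,18),(38,357),(567,515)])/4.3+[225,195]
SX=np.array([(-105,150,108),(-105,-150,108),(150,-150,105),(150,150,105),(-105,150,0),(-105,-150,0)])/1e3
f=lambda p:np.r_[proj("top",frame(p,TX))-T,proj("side",frame(p,SX))-S].ravel()
r=least_squares(f,[.5,0,-1.57]);p=r.x;print(p.round(4),r.fun.round(1))
C=np.linalg.inv
def loc(X):
    c,s=np.cos(p[2]),np.sin(p[2]);d=X-[p[0],p[1],0];return np.c_[d[:,0]*c+d[:,1]*s,-d[:,0]*s+d[:,1]*c,d[:,2]]
m=atz("top",np.array([(243,233),(318,220),(328,277),(253,290)])/3.3+[250,150],.092)
print("mod",m.round(4).tolist(),m.mean(0),loc(m).round(4).tolist(),loc(m).mean(0))
t=atz("top",[(139,246),(198,256),(185,320),(127,309)],.025);print("tray",t.round(3).tolist(),t.mean(0))
P=frame(p,np.array([[-78,-45,110],[-68,-61,110],[-78,-29,110],[-45,62,191]])/1e3);print("pad proj crop",((proj("side",P)-[225,195])*4.3).round(),P[0],frame(p,[-.068,-.045,.11]),"top",((proj("top",P)-[250,150])*3.3).round())
print("mug",atz("top",[(153,190)],.092),"reel",atz("top",[(490,210)],.05))
E
```

```text
[ 0.5275  0.0016 -1.4726] [-0.5 -0.1  0.9 -0.9  0.8 -0.4  0.1  1.5 -0.7 -0.8 -0.1 -0.6  1.6 -2.7
 -0.  -1.6  0.3  1.2 -1.7  4. ]
mod [[0.5666, -0.0066, 0.092], [0.576, -0.0549, 0.092], [0.5393, -0.0619, 0.092], [0.53, -0.0137, 0.092]] [ 0.55296291 -0.03430068  0.092     ] [[0.012, 0.0381, 0.092], [0.061, 0.0427, 0.092], [0.0644, 0.0054, 0.092], [0.0155, 0.0009, 0.092]] [0.03821949 0.02178344 0.092     ]
tray [[0.507, 0.406, 0.025], [0.486, 0.273, 0.025], [0.343, 0.298, 0.025], [0.365, 0.429, 0.025]] [0.42515906 0.35167245 0.025     ]
pad proj crop [[393. 250.]
 [432. 249.]
 [363. 241.]
 [234.  23.]] [0.47511214 0.07481511 0.11      ] [[0.47609208 0.06486324 0.11      ]] top [[112. 373.]
 [130. 397.]
 [110. 348.]
 [147. 187.]]
mug [[0.6248204  0.35712204 0.092     ]] reel [[ 0.60074496 -0.37789017  0.05      ]]
```

Geometry checks out: the predicted pad edge at (393,250) matches the image, and the module measures 49×37 mm turned about 0.09. I'll write a planner that prints rows in tool axes, then move.

```bash
cat >> h.py <<'E'
CH=np.array([0.5275,0.0016,-1.4726])
def ch(x,y,z): return frame(CH,[x/1e3,y/1e3,z/1e3])[0]
def ori(phi,dyaw=0): # tilt towards chassis +x, tool y along chassis y
    a=CH[2]+dyaw; X=np.array([np.cos(a),np.sin(a),0]);Y=np.array([-np.sin(a),np.cos(a),0])
    z=np.sin(phi)*X-np.cos(phi)*np.array([0,0,1]); return Ro.from_matrix(np.c_[np.cross(Y,z),Y,z])
def plan(wps,start=None,v=4.0,w=.12):
    if start is None:
        s=sensors.read_state();p,R=s['tool_pos'],Ro.from_rotvec(s['tcp_rot'])
    else: p,R=start
    rows=[]
    for P,Q in wps:
        rv=(R.inv()*Q).as_rotvec();n=max(1,int(np.ceil(max(np.linalg.norm(P-p)*100/v,np.linalg.norm(rv)/w))))
        for k in range(n):
            Rk=R*Ro.from_rotvec(rv*k/n)
            rows.append(np.r_[Rk.inv().apply((P-p)/n*100),rv/n])
        p,R=P,Q
    rows=np.array(rows)
    for k in range(0,len(rows),5): print([[float(x) for x in [*r[:3].round(2),*r[3:].round(3)]] for r in rows[k:k+5]])
def st():
    s=sensors.read_state();R=Ro.from_rotvec(s['tcp_rot']);c,sn=np.cos(CH[2]),np.sin(CH[2]);d=s['tool_pos']-[CH[0],CH[1],0]
    print("t",round(s['time'],2),"ch mm",(np.array([d[0]*c+d[1]*sn,-d[0]*sn+d[1]*c,d[2]])*1e3).round(1),"F",s['wrist_force'].round(1),"q",s['q'].round(2),"w",round(s['width'],3),"gf",s['grip_force'],"z",R.as_matrix()[:,2].round(3),"y",R.as_matrix()[:,1].round(3))
E
python3 - <<'E'
from h import *
plan([(np.array([.30,-.42,.36]),ori(0,-.9)),(np.array([.47,-.1,.36]),ori(0,-.2)),(ch(-200,-45,280),ori(0))])
E
```

```text
[[2.4, -2.44, -1.62, -0.0, -0.0, -0.066], [2.56, -2.28, -1.62, -0.0, -0.0, -0.066], [2.7, -2.1, -1.62, -0.0, -0.0, -0.066], [2.84, -1.92, -1.62, -0.0, -0.0, -0.066], [2.96, -1.73, -1.62, -0.0, -0.0, -0.066]]
[[3.07, -1.53, -1.62, -0.0, -0.0, -0.066], [3.16, -1.32, -1.62, -0.0, -0.0, -0.066], [3.24, -1.11, -1.62, -0.0, -0.0, -0.066], [3.45, -1.12, 0.0, 0.0, 0.0, -0.07], [3.52, -0.87, 0.0, 0.0, 0.0, -0.07]]
[[3.57, -0.63, 0.0, 0.0, 0.0, -0.07], [3.6, -0.37, 0.0, 0.0, 0.0, -0.07], [3.62, -0.12, 0.0, 0.0, 0.0, -0.07], [3.62, 0.13, 0.0, 0.0, 0.0, -0.07], [3.6, 0.39, 0.0, 0.0, 0.0, -0.07]]
[[3.57, 0.64, 0.0, 0.0, 0.0, -0.07], [3.51, 0.88, 0.0, 0.0, 0.0, -0.07], [3.44, 1.13, 0.0, 0.0, 0.0, -0.07], [3.67, -0.46, 1.0, 0.0, 0.0, -0.025], [3.69, -0.37, 1.0, 0.0, 0.0, -0.025]]
[[3.69, -0.28, 1.0, 0.0, 0.0, -0.025], [3.7, -0.19, 1.0, 0.0, 0.0, -0.025], [3.7, -0.09, 1.0, 0.0, 0.0, -0.025], [3.7, -0.0, 1.0, 0.0, 0.0, -0.025], [3.7, 0.09, 1.0, 0.0, 0.0, -0.025]]
[[3.7, 0.18, 1.0, 0.0, 0.0, -0.025]]
```

>>> {"method": "play_rows", "body": {"commands": [[2.4, -2.44, -1.62, 0, 0, -0.066], [2.56, -2.28, -1.62, 0, 0, -0.066], [2.7, -2.1, -1.62, 0, 0, -0.066], [2.84, -1.92, -1.62, 0, 0, -0.066], [2.96, -1.73, -1.62, 0, 0, -0.066]], "grip": 1}}

```text
time: 0.52
tool_pos: [0.2479, -0.5071, 0.3122]
tcp_rot: [-3.013, -0.885, 0.0]
wrist_force: [0.7, 0.1, 0.2]
width: 0.299
grip_force: 0.0
```

>>> {"method": "play_rows", "body": {"commands": [[3.07, -1.53, -1.62, 0, 0, -0.066], [3.16, -1.32, -1.62, 0, 0, -0.066], [3.24, -1.11, -1.62, 0, 0, -0.066], [3.45, -1.12, 0, 0, 0, -0.07], [3.52, -0.87, 0, 0, 0, -0.07]]}}

```text
time: 0.93
tool_pos: [0.3354, -0.3556, 0.3622]
tcp_rot: [2.82, 1.379, 0.001]
wrist_force: [0.2, -0.2, -0.5]
width: 0.001
grip_force: 0.0
```

>>> {"method": "play_rows", "body": {"commands": [[3.57, -0.63, 0, 0, 0, -0.07], [3.6, -0.37, 0, 0, 0, -0.07], [3.62, -0.12, 0, 0, 0, -0.07], [3.62, 0.13, 0, 0, 0, -0.07], [3.6, 0.39, 0, 0, 0, -0.07]]}}

```text
time: 1.35
tool_pos: [0.4201, -0.1952, 0.3605]
tcp_rot: [-2.538, -1.851, 0.0]
wrist_force: [0.6, -0.2, -0.1]
width: 0.001
grip_force: 0.0
```

>>> {"method": "play_rows", "body": {"commands": [[3.57, 0.64, 0, 0, 0, -0.07], [3.51, 0.88, 0, 0, 0, -0.07], [3.44, 1.13, 0, 0, 0, -0.07], [3.67, -0.46, 1.0, 0, 0, -0.025], [3.69, -0.37, 1.0, 0, 0, -0.025]]}}

```text
time: 1.77
tool_pos: [0.4702, -0.0254, 0.3407]
tcp_rot: [2.279, 2.162, 0.001]
wrist_force: [0.2, -0.0, -0.8]
width: -0.001
grip_force: 0.0
```

>>> {"method": "play_rows", "body": {"commands": [[3.69, -0.28, 1.0, 0, 0, -0.025], [3.7, -0.19, 1.0, 0, 0, -0.025], [3.7, -0.09, 1.0, 0, 0, -0.025], [3.7, 0, 1.0, 0, 0, -0.025], [3.7, 0.15, 1.0, 0, 0, -0.025]]}}

```text
time: 2.18
tool_pos: [0.4654, 0.1597, 0.2901]
tcp_rot: [-2.14, -2.3, 0.001]
wrist_force: [1.0, -0.1, 0.5]
width: -0.0
grip_force: 0.0
```

Run:
```python
from h import *
st()
plan([(ch(-200,-45,240),ori(1.05)),(ch(-165,-45,182),ori(1.05))])
```

```text
t 2.18 ch mm [-163.4  -46.3  290.1] F [ 1.  -0.1  0.5] q [ 0.28 -0.12  1.91 -0.    1.36  0.21] w -0.0 gf 0.0 z [-0. -0. -1.] y [ 0.997  0.072 -0.   ]
[[0.41, 0.0, 0.56, -0.002, -0.117, -0.003], [0.47, 0.0, 0.51, -0.002, -0.117, -0.003], [0.52, 0.0, 0.45, -0.002, -0.117, -0.003], [0.57, 0.01, 0.38, -0.002, -0.117, -0.003], [0.61, 0.01, 0.31, -0.002, -0.117, -0.003]]
[[0.65, 0.01, 0.24, -0.002, -0.117, -0.003], [0.67, 0.01, 0.16, -0.002, -0.117, -0.003], [0.68, 0.01, 0.08, -0.002, -0.117, -0.003], [0.69, 0.01, 0.0, -0.002, -0.117, -0.003], [1.64, 0.0, 2.96, 0.0, 0.0, 0.0]]
[[1.64, 0.0, 2.96, 0.0, 0.0, 0.0]]
```

>>> {"method": "play_rows", "body": {"commands": [[0.41, 0, 0.56, 0, -0.117, -0.003], [0.47, 0, 0.51, 0, -0.117, -0.003], [0.52, 0, 0.45, 0, -0.117, -0.003], [0.57, 0, 0.38, 0, -0.117, -0.003], [0.61, 0, 0.31, 0, -0.117, -0.003]]}}

```text
time: 2.6
tool_pos: [0.4649, 0.1792, 0.2638]
tcp_rot: [1.794, 1.957, -0.546]
wrist_force: [-0.0, -0.3, -0.3]
width: 0.001
grip_force: 0.0
```

>>> {"method": "play_rows", "body": {"commands": [[0.65, 0, 0.24, 0, -0.117, -0.003], [0.67, 0, 0.16, 0, -0.117, -0.003], [0.68, 0, 0.08, 0, -0.117, -0.003], [0.69, 0, 0, 0, -0.117, -0.003], [0, 0, 0, 0, 0, 0]]}}

```text
time: 3.02
tool_pos: [0.4607, 0.1952, 0.2332]
tcp_rot: [1.475, 1.65, -0.896]
wrist_force: [-0.6, -2.0, -2.3]
width: 0.002
grip_force: 0.0
```

Run:
```python
from h import *
st()
o=ori(1.05)
plan([(ch(-165,-45,182),o),(ch(-62,-45,124),o)],v=3)
```

```text
t 3.02 ch mm [-199.2  -47.5  233.2] F [-0.6 -2.  -2.3] q [ 0.81  0.39  1.78 -0.73  1.78  0.87] w 0.002 gf 0.0 z [ 0.072 -0.871 -0.486] y [ 0.995  0.097 -0.025]
[[0.93, 0.13, 1.82, -0.005, 0.005, 0.007], [0.93, 0.11, 1.83, -0.005, 0.005, 0.007], [0.92, 0.1, 1.83, -0.005, 0.005, 0.007], [-0.02, -0.0, 2.96, 0.0, 0.0, 0.0], [-0.02, -0.0, 2.96, 0.0, 0.0, 0.0]]
[[-0.02, -0.0, 2.96, 0.0, 0.0, 0.0], [-0.02, -0.0, 2.96, 0.0, 0.0, 0.0]]
```

>>> {"method": "play_rows", "body": {"commands": [[0.93, 0.13, 1.82, -0.005, 0.005, 0.007], [0.93, 0.11, 1.83, -0.005, 0.005, 0.007], [0.92, 0.1, 1.83, -0.005, 0.005, 0.007], [0, 0, 0, 0, 0, 0]]}}

```text
time: 3.35
tool_pos: [0.4678, 0.1586, 0.1872]
tcp_rot: [1.504, 1.644, -0.85]
wrist_force: [-0.6, -0.6, -0.9]
width: -0.001
grip_force: 0.0
```

>>> {"method": "play_rows", "body": {"commands": [[0, 0, 2.5, 0, 0, 0], [0, 0, 2.5, 0, 0, 0], [0, 0, 2.5, 0, 0, 0], [0, 0, 2.0, 0, 0, 0], [0, 0, 0, 0, 0, 0]]}}

```text
time: 3.77
tool_pos: [0.4766, 0.077, 0.1409]
tcp_rot: [1.506, 1.642, -0.849]
wrist_force: [-0.6, -0.8, -0.1]
width: -0.004
grip_force: 0.0
```

Run:
```python
from h import *
import cv2
st()
o=ori(1.05)
plan([(ch(-62,-45,122),o)],v=2)
s=optics.read_camera("side")[195:315,225:410,::-1]
cv2.imwrite("pics/s1.png",cv2.convertScaleAbs(cv2.resize(s,None,fx=4.3,fy=4.3,interpolation=2),alpha=1.5,beta=20))
```

```text
t 3.77 ch mm [-80.  -43.3 140.9] F [-0.6 -0.8 -0.1] q [ 0.66  0.38  1.99 -0.82  1.52  0.95] w -0.004 gf 0.0 z [ 0.085 -0.857 -0.508] y [0.996 0.092 0.01 ]
[[0.36, -0.09, 1.26, 0.0, -0.006, -0.006], [0.37, -0.09, 1.25, 0.0, -0.006, -0.006]]
```

View pics/s1.png

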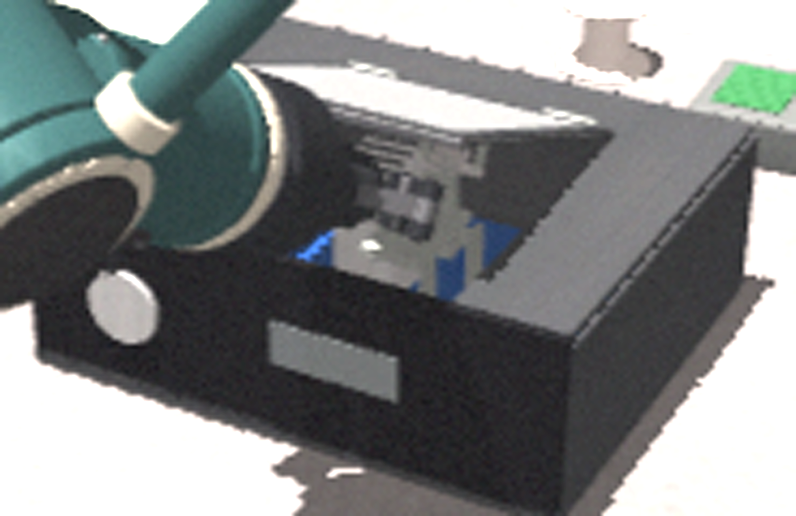

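The fingers sit over the pad and under the hatch edge, at about (410,200) in the crop. I'll advance and press straight down.

>>> {"method": "play_rows", "body": {"commands": [[0.36, -0.09, 1.26, 0, -0.006, -0.006], [0.37, -0.09, 1.25, 0, -0.006, -0.006], [0.26, 0, 0.15, 0, 0, 0], [0.26, 0, 0.15, 0, 0, 0], [0, 0, 0, 0, 0, 0]]}}

```text
time: 4.23
tool_pos: [0.4775, 0.0618, 0.116]
tcp_rot: [1.486, 1.644, -0.861]
wrist_force: [-1.3, -0.6, 1.7]
width: -0.002
grip_force: 0.7
```

>>> {"method": "play_rows", "body": {"commands": [[0.17, 0, 0.1, 0, 0, 0], [0.17, 0, 0.1, 0, 0, 0], [0, 0, 0, 0, 0, 0]]}}

```text
time: 4.48
tool_pos: [0.4781, 0.0626, 0.1124]
tcp_rot: [1.487, 1.645, -0.858]
wrist_force: [-2.2, 1.8, 3.8]
width: 0.002
grip_force: 2.0
```

Run:
```python
from h import *
st()
```

```text
t 4.48 ch mm [-65.5 -43.2 112.4] F [-2.2  1.8  3.8] q [ 0.64  0.42  2.02 -0.85  1.48  0.98] w 0.002 gf 2.039915998466313 z [ 0.09  -0.863 -0.498] y [0.995 0.102 0.003]
```

>>> {"method": "play_rows", "body": {"commands": [[0.17, 0, 0.1, 0, 0, 0], [0.17, 0, 0.1, 0, 0, 0], [0.09, 0, 0.05, 0, 0, 0], [0, 0, 0, 0, 0, 0]]}}

```text
time: 4.82
tool_pos: [0.4787, 0.0628, 0.1075]
tcp_rot: [1.487, 1.645, -0.856]
wrist_force: [-2.1, 5.6, 5.5]
width: 0.003
grip_force: 3.1
```

Run:
```python
from h import *
import cv2
st()
s=optics.read_camera("side")[175:315,225:410,::-1]
cv2.imwrite("pics/s2.png",cv2.convertScaleAbs(cv2.resize(s,None,fx=4,fy=4,interpolation=2),alpha=1.5,beta=20))
```

```text
t 4.82 ch mm [-65.7 -42.6 107.5] F [-2.1  5.6  5.5] q [ 0.64  0.43  2.02 -0.85  1.47  0.99] w 0.003 gf 3.1027046917006373 z [ 0.091 -0.862 -0.498] y [0.995 0.103 0.004]
```

View pics/s2.png

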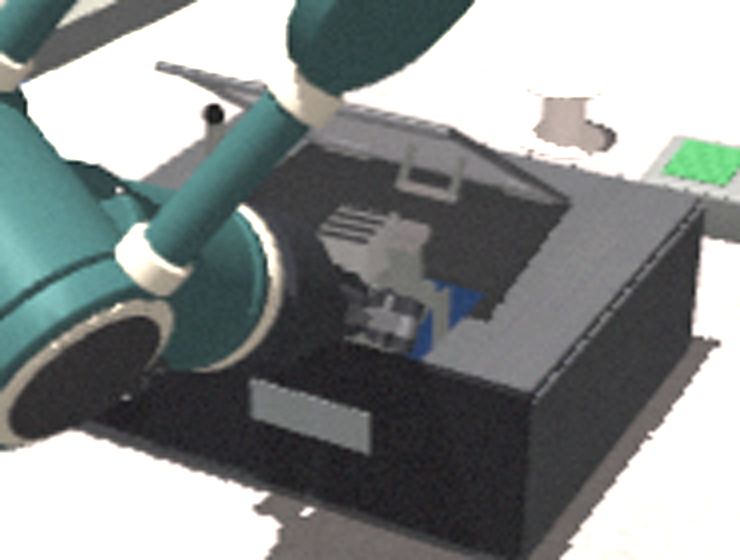

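The hatch jumped free; its front left corner is now at (158,65) in the crop. I'll withdraw, shift to y≈+5 and come in under the hatch.

Run:
```python
from h import *
o=ori(1.05)
plan([(ch(-65,-43,126),o),(ch(-140,-43,172),o),(ch(-140,5,206),o),(ch(-60,5,162),o)],v=3.5)
```

```text
[[-1.63, -0.03, -0.86, 0.006, -0.001, -0.001], [-0.09, 0.0, -2.93, 0.0, 0.0, 0.0], [-0.09, 0.0, -2.93, 0.0, 0.0, 0.0], [-0.09, 0.0, -2.93, 0.0, 0.0, 0.0], [-1.47, 2.4, -0.85, 0.0, 0.0, 0.0]]
[[-1.47, 2.4, -0.85, 0.0, 0.0, 0.0], [-0.05, -0.0, 3.04, 0.0, 0.0, 0.0], [-0.05, -0.0, 3.04, 0.0, 0.0, 0.0], [-0.05, -0.0, 3.04, 0.0, 0.0, 0.0]]
```

>>> {"method": "play_rows", "body": {"commands": [[-1.63, 0, -0.86, 0.006, 0, 0], [-0.09, 0, -2.93, 0, 0, 0], [-0.09, 0, -2.93, 0, 0, 0], [-0.09, 0, -2.93, 0, 0, 0], [0, 0, 0, 0, 0, 0]]}}

```text
time: 5.28
tool_pos: [0.4731, 0.1403, 0.174]
tcp_rot: [1.493, 1.645, -0.853]
wrist_force: [1.2, 1.0, 1.0]
width: 0.001
grip_force: 0.0
```

Run:
```python
from h import *
import cv2
st()
s=optics.read_camera("side")[155:315,215:410,::-1]
cv2.imwrite("pics/s3.png",cv2.convertScaleAbs(cv2.resize(s,None,fx=4,fy=3.75,interpolation=2),alpha=1.5,beta=20))
for th in(.39,.54): print(th,[((proj("side",ch(100-200*np.cos(th),y,105+200*np.sin(th)))[0]-[215,155])*[4,3.75]).round() for y in(85,-85)])
```

```text
t 5.28 ch mm [-143.4  -40.5  174. ] F [1.2 1.  1. ] q [ 0.74  0.4   1.89 -0.77  1.63  0.93] w 0.001 gf 0.0 z [ 0.089 -0.86  -0.502] y [0.995 0.1   0.006]
0.39 [array([179., 204.]), array([474., 273.])]
0.54 [array([192., 151.]), array([488., 216.])]
```

View pics/s3.png

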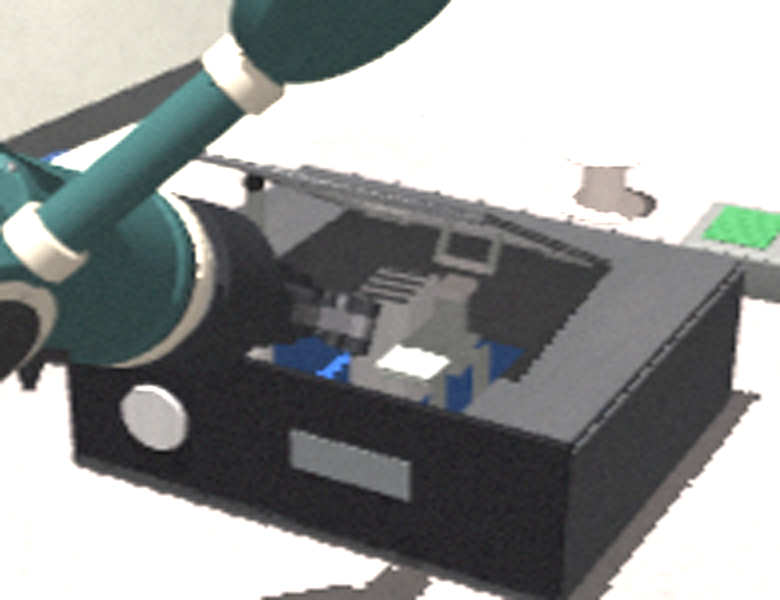

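The hatch rests on the plunger: its edge at (488,216) matches 0.54, and the hook is back up. Next I'll go in under the hatch.

>>> {"method": "play_rows", "body": {"commands": [[-1.3, 2.3, -0.75, 0, 0, 0], [-1.3, 2.3, -0.75, 0, 0, 0], [0, 0, 0, 0, 0, 0]]}}

```text
time: 5.58
tool_pos: [0.5207, 0.1404, 0.2036]
tcp_rot: [1.493, 1.641, -0.858]
wrist_force: [1.6, 0.3, 0.5]
width: -0.001
grip_force: 0.0
```

>>> {"method": "play_rows", "body": {"commands": [[0, 0, 2.5, 0, 0, 0], [0, 0, 2.5, 0, 0, 0], [0, 0, 2.5, 0, 0, 0], [0, 0, 2.0, 0, 0, 0], [0, 0, 0, 0, 0, 0]]}}

```text
time: 6.0
tool_pos: [0.5214, 0.0537, 0.1509]
tcp_rot: [1.491, 1.644, -0.875]
wrist_force: [-0.1, -0.9, -0.5]
width: -0.0
grip_force: 0.0
```

Run:
```python
from h import *
st();o=ori(1.05)
plan([(ch(100-175*np.cos(t)-5.5,5,105+175*np.sin(t)-9.5),o) for t in np.linspace(.54,1.72,14)],v=3)
```

```text
t 6.0 ch mm [-52.4  -0.9 150.9] F [-0.1 -0.9 -0.5] q [ 0.58  0.41  1.94 -0.87  1.52  0.88] w -0.0 gf 0.0 z [ 0.077 -0.865 -0.495] y [ 0.996  0.093 -0.008]
[[-1.43, 0.28, -1.0, -0.004, 0.001, 0.002], [-1.42, 0.29, -1.0, -0.004, 0.001, 0.002], [-1.58, -0.0, 0.1, 0.0, 0.0, 0.0], [-1.57, 0.0, 0.25, 0.0, 0.0, 0.0], [-1.54, 0.0, 0.39, 0.0, 0.0, 0.0]]
[[-1.5, -0.0, 0.52, 0.0, 0.0, 0.0], [-1.44, 0.0, 0.66, 0.0, 0.0, 0.0], [-1.38, -0.0, 0.79, 0.0, 0.0, 0.0], [-1.3, 0.0, 0.91, 0.0, 0.0, 0.0], [-1.21, 0.0, 1.02, 0.0, 0.0, 0.0]]
[[-1.12, -0.0, 1.13, 0.0, 0.0, 0.0], [-1.01, 0.0, 1.23, 0.0, 0.0, 0.0], [-0.89, -0.0, 1.31, 0.0, 0.0, 0.0], [-0.77, -0.0, 1.39, 0.0, 0.0, 0.0], [-0.64, 0.0, 1.45, 0.0, 0.0, 0.0]]
```

>>> {"method": "play_rows", "body": {"commands": [[-1.4, 0.28, -1.0, 0, 0, 0], [-0.8, 0.28, -0.6, 0, 0, 0], [-0.6, 0, -0.4, 0, 0, 0], [-0.8, 0, 0, 0, 0, 0], [-0.8, 0, 0.1, 0, 0, 0]]}}

```text
time: 6.42
tool_pos: [0.5316, 0.0546, 0.2037]
tcp_rot: [1.492, 1.644, -0.86]
wrist_force: [0.4, 0.7, -0.4]
width: 0.001
grip_force: 0.5
```

>>> {"method": "play_rows", "body": {"commands": [[-1.57, 0, 0.25, 0, 0, 0], [-1.54, 0, 0.39, 0, 0, 0], [-1.5, 0, 0.52, 0, 0, 0], [-1.44, 0, 0.66, 0, 0, 0]]}}

```text
time: 6.75
tool_pos: [0.5353, 0.0064, 0.2472]
tcp_rot: [1.492, 1.643, -0.863]
wrist_force: [0.0, 0.4, -0.8]
width: -0.001
grip_force: 0.5
```

Run:
```python
from h import *
st();o=ori(1.05)
import sys
plan([(ch(100-175*np.cos(t)-5.5,5,105+175*np.sin(t)-9.5),o) for t in np.arange(1.05,1.75,.09)],v=3)
```

```text
t 6.75 ch mm [ -4.    8.2 247.2] F [ 0.   0.4 -0.8] q [ 0.5   0.25  1.93 -0.92  1.56  0.72] w -0.001 gf 0.4697791929356754 z [ 0.084 -0.863 -0.498] y [0.995 0.096 0.   ]
[[-0.58, -0.32, 0.99, -0.001, -0.0, -0.001], [-1.32, 0.0, 0.86, 0.0, 0.0, 0.0], [-1.24, -0.0, 0.97, 0.0, 0.0, 0.0], [-1.15, 0.0, 1.08, 0.0, 0.0, 0.0], [-1.05, -0.0, 1.18, 0.0, 0.0, 0.0]]
[[-0.94, 0.0, 1.27, 0.0, 0.0, 0.0], [-0.82, -0.0, 1.35, 0.0, 0.0, 0.0], [-0.69, 0.0, 1.41, 0.0, 0.0, 0.0]]
```

>>> {"method": "play_rows", "body": {"commands": [[-0.6, 0, 1.0, 0, 0, 0], [-1.3, 0, 0.86, 0, 0, 0], [-1.24, 0, 0.97, 0, 0, 0], [-1.15, 0, 1.08, 0, 0, 0], [-1.05, 0, 1.18, 0, 0, 0]]}}

```text
time: 7.17
tool_pos: [0.5418, -0.0646, 0.2669]
tcp_rot: [1.492, 1.643, -0.865]
wrist_force: [-0.2, 0.9, -0.1]
width: 0.0
grip_force: 0.2
```

>>> {"method": "play_rows", "body": {"commands": [[-0.94, 0, 1.27, 0, 0, 0], [-0.82, 0, 1.35, 0, 0, 0], [-0.5, 0, 1.0, 0, 0, 0], [-0.3, 0, 0.8, 0, 0, 0]]}}

```text
time: 7.5
tool_pos: [0.5465, -0.1155, 0.2668]
tcp_rot: [1.492, 1.642, -0.866]
wrist_force: [-0.5, -0.2, 0.1]
width: 0.001
grip_force: 0.0
```

Run:
```python
from h import *
import cv2
st()
s=optics.read_camera("side")[135:315,215:420,::-1]
cv2.imwrite("pics/s4.png",cv2.convertScaleAbs(cv2.resize(s,None,fx=3.3,fy=3.3,interpolation=2),alpha=1.5,beta=20))
for th in(1.6,1.78): print(th,[((proj("side",ch(100-200*np.cos(th),y,105+200*np.sin(th)))[0]-[215,135])*3.3).round() for y in(85,-85)])
```

```text
t 7.5 ch mm [118.4   7.4 266.8] F [-0.5 -0.2  0.1] q [ 0.3   0.16  2.01 -1.03  1.44  0.61] w 0.001 gf 0.0 z [ 0.082 -0.864 -0.497] y [ 0.995  0.095 -0.001]
1.6 [array([296., -22.]), array([529.,  16.])]
1.78 [array([321., -28.]), array([548.,   8.])]
```

View pics/s4.png

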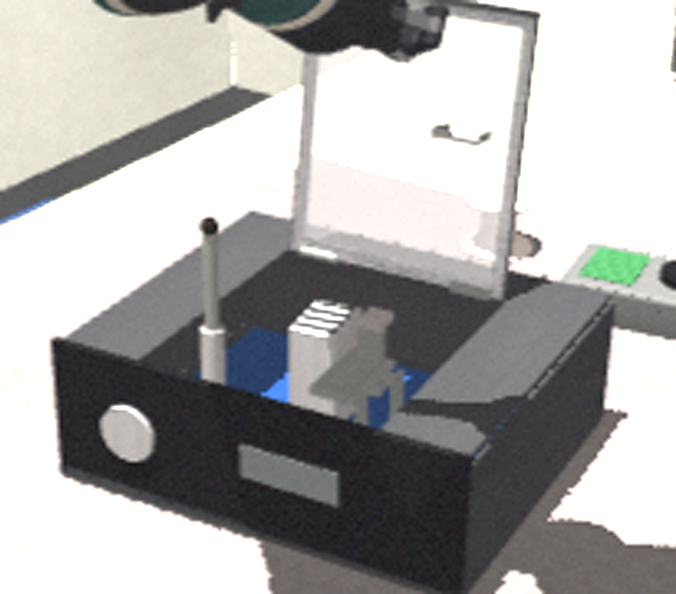

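The hatch is past upright, with its corner at (536,14) in the crop. I'll back off, turn the tool vertical over the module and open the fingers.

Run:
```python
from h import *
plan([(ch(32,10,310),ori(1.05)),(ch(38,22,250),ori(0,.09)),(ch(38,22,120),ori(0,.09))],v=3.5)
```

```text
[[0.18, 0.08, -3.24, -0.001, 0.0, -0.0], [0.18, 0.09, -3.24, -0.001, 0.0, -0.0], [0.18, 0.09, -3.24, -0.001, 0.0, -0.0], [0.55, 0.13, 0.39, -0.005, 0.117, -0.009], [0.49, 0.14, 0.45, -0.005, 0.117, -0.009]]
[[0.44, 0.14, 0.51, -0.005, 0.117, -0.009], [0.37, 0.14, 0.55, -0.005, 0.117, -0.009], [0.31, 0.14, 0.59, -0.005, 0.117, -0.009], [0.23, 0.14, 0.63, -0.005, 0.117, -0.009], [0.16, 0.14, 0.65, -0.005, 0.117, -0.009]]
[[0.08, 0.13, 0.67, -0.005, 0.117, -0.009], [0.0, 0.13, 0.67, -0.005, 0.117, -0.009], [0.0, 0.0, 3.25, 0.0, 0.0, 0.0], [0.0, 0.0, 3.25, 0.0, 0.0, 0.0], [0.0, 0.0, 3.25, 0.0, 0.0, 0.0]]
[[0.0, 0.0, 3.25, 0.0, 0.0, 0.0]]
```

>>> {"method": "play_rows", "body": {"commands": [[0.18, 0.08, -3.24, 0, 0, 0], [0.18, 0.09, -3.24, 0, 0, 0], [0.18, 0.09, -3.24, 0, 0, 0], [0.55, 0.13, 0.39, -0.005, 0.117, -0.009], [0.49, 0.14, 0.45, -0.005, 0.117, -0.009]]}}

```text
time: 7.97
tool_pos: [0.5448, -0.024, 0.296]
tcp_rot: [1.618, 1.837, -0.706]
wrist_force: [-0.0, -1.1, -0.6]
width: -0.003
grip_force: 0.0
```

>>> {"method": "play_rows", "body": {"commands": [[0.44, 0.14, 0.51, -0.005, 0.117, -0.009], [0.37, 0.14, 0.55, -0.005, 0.117, -0.009], [0.31, 0.14, 0.59, -0.005, 0.117, -0.009], [0.23, 0.14, 0.63, -0.005, 0.117, -0.009], [0.16, 0.14, 0.65, -0.005, 0.117, -0.009]], "grip": 0}}

```text
time: 8.38
tool_pos: [0.5516, -0.0298, 0.2648]
tcp_rot: [1.912, 2.266, -0.224]
wrist_force: [-0.4, 0.4, -1.1]
width: 0.707
grip_force: 0.0
```

>>> {"method": "play_rows", "body": {"commands": [[0.08, 0.13, 0.67, -0.005, 0.117, -0.009], [0, 0.13, 0.67, -0.005, 0.117, -0.009], [0, 0, 0, 0, 0, 0], [0, 0, 0, 0, 0, 0]]}}

```text
time: 8.72
tool_pos: [0.5532, -0.0335, 0.2495]
tcp_rot: [-2.009, -2.409, 0.002]
wrist_force: [-0.7, -0.5, 0.4]
width: 1.002
grip_force: 0.0
```

Run:
```python
from h import *
import cv2
st()
o=ori(0,.09)
plan([(ch(38,22,120),o),(ch(38,22,50),o)],v=3)
s=optics.read_camera("side")[135:315,215:420,::-1]
cv2.imwrite("pics/s5.png",cv2.convertScaleAbs(cv2.resize(s,None,fx=3.3,fy=3.3,interpolation=2),alpha=1.5,beta=20))
c=np.array([[x,y,92] for x,y in [(12,38),(61,42.7),(64.4,5.4),(15.5,.9)]])
print([((proj("side",ch(*k))[0]-[215,135])*3.3).round() for k in c])
```

```text
t 8.72 ch mm [ 37.4  22.1 249.5] F [-0.7 -0.5  0.4] q [-0.11  0.03  1.84  0.    1.28 -0.29] w 1.002 gf 0.0 z [-0.005  0.002 -1.   ] y [ 0.984  0.18  -0.004]
[[-0.02, 0.01, 2.59, -0.001, -0.001, -0.001], [-0.02, 0.01, 2.59, -0.001, -0.001, -0.001], [-0.02, 0.0, 2.59, -0.001, -0.001, -0.001], [-0.01, 0.0, 2.59, -0.001, -0.001, -0.001], [-0.01, -0.0, 2.59, -0.001, -0.001, -0.001]]
[[0.0, 0.0, 2.33, 0.0, 0.0, 0.0], [0.0, 0.0, 2.33, 0.0, 0.0, 0.0], [0.0, 0.0, 2.33, 0.0, 0.0, 0.0]]
[array([289., 326.]), array([317., 297.]), array([365., 306.]), array([339., 336.])]
```

View pics/s5.png

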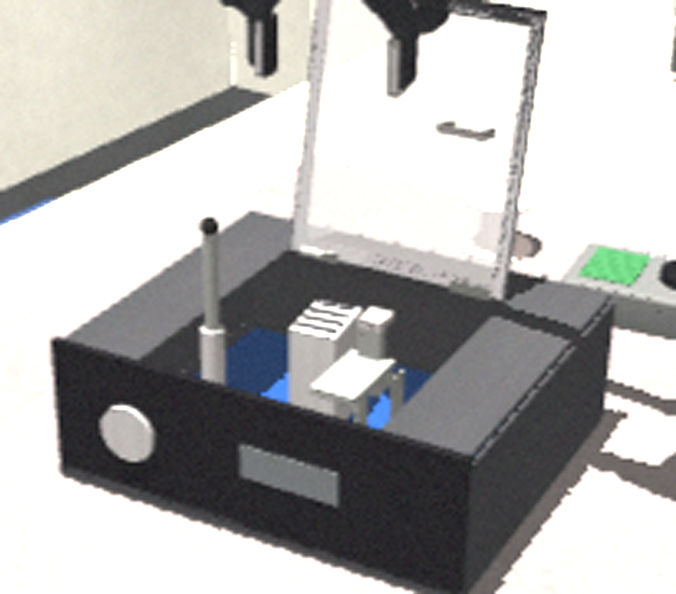

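The hatch leans back on its stop (corner at 545,12), the hook is at rest, and the module's top corners match the projection to about 4 px. I'll go down and grip.

>>> {"method": "play_rows", "body": {"commands": [[0, 0.0, 2.6, 0, 0, 0], [0, 0, 2.6, 0, 0, 0], [0, 0, 2.6, 0, 0, 0], [0, 0, 2.6, 0, 0, 0], [0, 0, 2.6, 0, 0, 0]]}}

```text
time: 9.18
tool_pos: [0.5531, -0.0291, 0.1194]
tcp_rot: [-2.001, -2.418, 0.0]
wrist_force: [0.5, -0.3, 0.4]
width: 0.997
grip_force: 0.0
```

>>> {"method": "play_rows", "body": {"commands": [[0, 0, 2.2, 0, 0, 0], [0, 0, 2.2, 0, 0, 0], [0, 0, 1.5, 0, 0, 0], [0, 0, 1.0, 0, 0, 0], [0, 0, 0, 0, 0, 0]]}}

```text
time: 9.6
tool_pos: [0.5513, -0.029, 0.0492]
tcp_rot: [-1.999, -2.415, 0.003]
wrist_force: [-1.3, 0.1, 0.4]
width: 1.003
grip_force: 0.0
```

>>> {"method": "play_rows", "body": {"commands": [[0, 0, 0, 0, 0, 0], [0, 0, 0, 0, 0, 0], [0, 0, 0, 0, 0, 0], [0, 0, 0, 0, 0, 0], [0, 0, 0, 0, 0, 0]], "grip": 1, "force": 60}}

```text
time: 10.02
tool_pos: [0.5542, -0.0309, 0.0526]
tcp_rot: [-2.006, -2.415, -0.004]
wrist_force: [0.7, 0.9, 4.0]
width: 0.413
grip_force: 60.0
```

>>> {"method": "play_rows", "body": {"commands": [[0, 0, 0, 0, 0, 0], [0, 0, 0, 0, 0, 0], [0, 0, 0, 0, 0, 0]]}}

```text
time: 10.27
tool_pos: [0.5542, -0.0309, 0.0526]
tcp_rot: [-2.006, -2.415, -0.004]
wrist_force: [-0.2, 1.9, 5.7]
width: 0.412
grip_force: 60.4
```

Run:
```python
from h import *
st()
o=ori(0,.09);o2=Ro.from_matrix(o.as_matrix())
a=atz("top",[(139,246),(198,256),(185,320),(127,309)],.025)
v=(a[0]-a[3])+(a[1]-a[2]);yw=np.arctan2(v[1],v[0]);print("tray x dir",yw)
T=ori(0,yw-(CH[2]+np.pi/2))
plan([(ch(38,22,310),o),(np.array([.425,.352,.31]),T)],v=3.5)
```

```text
t 10.27 ch mm [35.  23.4 52.6] F [-0.2  1.9  5.7] q [-0.1   0.22  2.02  0.    0.9  -0.29] w 0.412 gf 60.36649703979492 z [-0.     0.003 -1.   ] y [0.983 0.184 0.   ]
tray x dir -0.16325665772717304
[[-0.03, -0.02, -3.22, 0.0, -0.0, -0.0], [-0.03, -0.02, -3.22, 0.0, -0.0, -0.0], [-0.03, -0.02, -3.22, 0.0, -0.0, -0.0], [-0.03, -0.02, -3.22, 0.0, -0.0, -0.0], [-0.03, -0.02, -3.22, 0.0, -0.0, -0.0]]
[[-0.03, -0.02, -3.22, 0.0, -0.0, -0.0], [-0.03, -0.02, -3.22, 0.0, -0.0, -0.0], [-0.03, -0.02, -3.22, 0.0, -0.0, -0.0], [3.36, -0.45, 0.0, 0.0, 0.0, 0.029], [3.35, -0.55, 0.0, 0.0, 0.0, 0.029]]
[[3.33, -0.64, 0.0, 0.0, 0.0, 0.029], [3.31, -0.74, 0.0, 0.0, 0.0, 0.029], [3.28, -0.84, 0.0, 0.0, 0.0, 0.029], [3.26, -0.93, 0.0, 0.0, 0.0, 0.029], [3.23, -1.03, 0.0, 0.0, 0.0, 0.029]]
[[3.2, -1.12, 0.0, 0.0, 0.0, 0.029], [3.16, -1.21, 0.0, 0.0, 0.0, 0.029], [3.13, -1.31, 0.0, 0.0, 0.0, 0.029], [3.09, -1.4, 0.0, 0.0, 0.0, 0.029], [3.05, -1.49, 0.0, 0.0, 0.0, 0.029]]
```

The opening is 0.41, about 35 mm, which fits the module. I'll lift and carry it.

>>> {"method": "play_rows", "body": {"commands": [[0, 0, -1.0, 0, 0, 0], [0, 0, -2.0, 0, 0, 0], [0, 0, -3.0, 0, 0, 0], [0, 0, -3.0, 0, 0, 0], [0, 0, -3.0, 0, 0, 0]]}}

```text
time: 10.68
tool_pos: [0.5519, -0.0313, 0.1716]
tcp_rot: [-2.003, -2.412, 0.001]
wrist_force: [0.7, 0.4, -2.7]
width: 0.418
grip_force: 60.3
```

>>> {"method": "play_rows", "body": {"commands": [[0, 0, -3.2, 0, 0, 0], [0, 0, -3.2, 0, 0, 0], [0, 0, -3.2, 0, 0, 0], [0, 0, -3.0, 0, 0, 0], [1.5, -0.2, -1.2, 0, 0, 0.01]]}}

```text
time: 11.1
tool_pos: [0.5508, -0.0194, 0.3145]
tcp_rot: [2.02, 2.403, 0.005]
wrist_force: [0.9, -1.0, -1.5]
width: 0.416
grip_force: 60.6
```

>>> {"method": "play_rows", "body": {"commands": [[3.36, -0.45, 0, 0, 0, 0.029], [3.35, -0.55, 0, 0, 0, 0.029], [3.33, -0.64, 0, 0, 0, 0.029], [3.31, -0.74, 0, 0, 0, 0.029], [3.28, -0.84, 0, 0, 0, 0.029]]}}

```text
time: 11.52
tool_pos: [0.4961, 0.145, 0.3095]
tcp_rot: [-2.187, -2.248, 0.001]
wrist_force: [-0.3, 0.4, -3.1]
width: 0.411
grip_force: 60.5
```

>>> {"method": "play_rows", "body": {"commands": [[3.26, -0.93, 0, 0, 0, 0.029], [3.23, -1.03, 0, 0, 0, 0.029], [3.2, -1.12, 0, 0, 0, 0.029], [3.16, -1.21, 0, 0, 0, 0.029], [2.5, -1.1, 0, 0, 0, 0.029]]}}

```text
time: 11.93
tool_pos: [0.4459, 0.3007, 0.3101]
tcp_rot: [-2.343, -2.086, 0.002]
wrist_force: [0.4, -0.6, -3.3]
width: 0.415
grip_force: 60.5
```

Run:
```python
from h import *
st()
T=ori(0,-.163-(CH[2]+np.pi/2))
plan([(np.array([.425,.352,.25]),T),(np.array([.425,.352,.08]),T)],v=3)
```

```text
t 11.93 ch mm [-305.7  -51.9  310.1] F [ 0.4 -0.6 -3.3] q [ 0.54 -0.04  1.79  0.    1.39  0.66] w 0.415 gf 60.4964017868042 z [-0.004  0.003 -1.   ] y [ 0.993 -0.116 -0.005]
[[1.61, -0.88, 2.01, -0.002, -0.001, 0.016], [1.6, -0.91, 2.01, -0.002, -0.001, 0.016], [1.59, -0.94, 2.01, -0.002, -0.001, 0.016], [0.0, 0.0, 2.83, 0.0, 0.0, 0.0], [0.0, 0.0, 2.83, 0.0, 0.0, 0.0]]
[[0.0, 0.0, 2.83, 0.0, 0.0, 0.0], [0.0, 0.0, 2.83, 0.0, 0.0, 0.0], [0.0, 0.0, 2.83, 0.0, 0.0, 0.0], [0.0, 0.0, 2.83, 0.0, 0.0, 0.0]]
```

>>> {"method": "play_rows", "body": {"commands": [[1.61, -0.88, 2.01, 0, 0, 0.016], [1.6, -0.91, 2.01, 0, 0, 0.016], [1.59, -0.94, 2.01, 0, 0, 0.016], [0, 0, 2.8, 0, 0, 0], [0, 0, 2.8, 0, 0, 0]]}}

```text
time: 12.35
tool_pos: [0.4256, 0.3515, 0.1937]
tcp_rot: [-2.39, -2.033, -0.0]
wrist_force: [1.3, -0.7, -3.6]
width: 0.413
grip_force: 60.6
```

>>> {"method": "play_rows", "body": {"commands": [[0, 0, 2.8, 0, 0, 0], [0, 0, 2.8, 0, 0, 0], [0, 0, 2.8, 0, 0, 0], [0, 0, 2.8, 0, 0, 0], [0, 0, 0, 0, 0, 0]]}}

```text
time: 12.77
tool_pos: [0.4211, 0.3471, 0.0758]
tcp_rot: [-2.391, -2.03, 0.021]
wrist_force: [-1.6, -1.6, -3.6]
width: 0.412
grip_force: 60.7
```

Run:
```python
from h import *
import cv2
st();print(sensors.read_state()['tool_pos'])
s=optics.read_camera("side")[270:450,120:340,::-1]
cv2.imwrite("pics/s6.png",cv2.convertScaleAbs(cv2.resize(s,None,fx=3.3,fy=3.3,interpolation=2),alpha=1.3,beta=10))
```

```text
t 12.77 ch mm [-354.3  -72.    75.8] F [-1.6 -1.6 -3.6] q [0.64 0.18 2.02 0.01 0.96 0.8 ] w 0.412 gf 60.742725133895874 z [-0.014 -0.005 -1.   ] y [ 0.987 -0.163 -0.013]
[0.42112404 0.34712428 0.07584619]
```

View pics/s6.png

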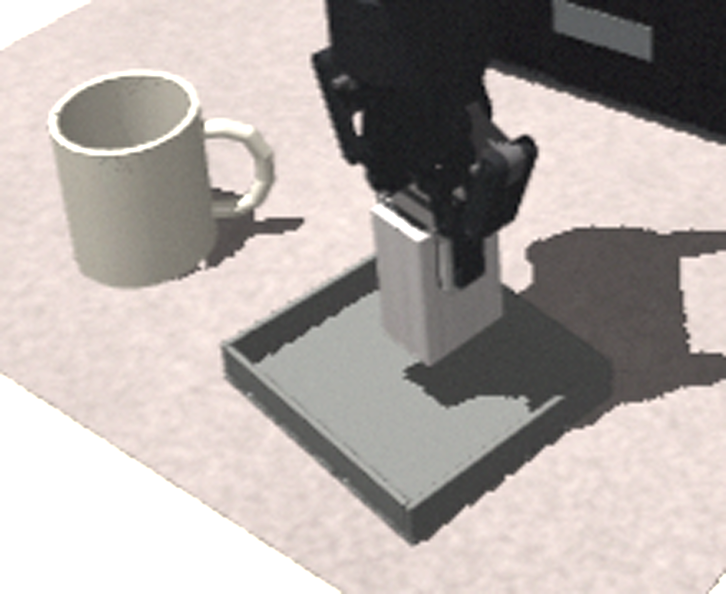

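The module hangs upright over the middle of the tray, and the mug is well clear. I'll lower it gently.

>>> {"method": "play_rows", "body": {"commands": [[0, 0, 1.0, 0, 0, 0], [0, 0, 0.8, 0, 0, 0], [0, 0, 0.5, 0, 0, 0], [0, 0, 0.2, 0, 0, 0], [0, 0, 0, 0, 0, 0]]}}

```text
time: 13.23
tool_pos: [0.4262, 0.3513, 0.0578]
tcp_rot: [-2.392, -2.03, -0.001]
wrist_force: [-0.7, -0.4, -3.6]
width: 0.415
grip_force: 61.0
```

>>> {"method": "play_rows", "body": {"commands": [[0, 0, 0.2, 0, 0, 0], [0, 0, 0.1, 0, 0, 0], [0, 0, 0, 0, 0, 0]]}}

```text
time: 13.48
tool_pos: [0.4262, 0.3514, 0.0548]
tcp_rot: [-2.392, -2.03, -0.001]
wrist_force: [-0.2, 0.9, -2.8]
width: 0.412
grip_force: 61.0
```

Still about 9 mm to go.

>>> {"method": "play_rows", "body": {"commands": [[0, 0, 0.3, 0, 0, 0], [0, 0, 0.3, 0, 0, 0], [0, 0, 0.1, 0, 0, 0], [0, 0, 0, 0, 0, 0]]}}

```text
time: 13.82
tool_pos: [0.4257, 0.351, 0.0471]
tcp_rot: [-2.392, -2.03, 0.001]
wrist_force: [-0.2, -0.2, -3.1]
width: 0.41
grip_force: 61.0
```

>>> {"method": "play_rows", "body": {"commands": [[0, 0, 0.1, 0, 0, 0], [0, 0, 0.1, 0, 0, 0], [0, 0, 0, 0, 0, 0]]}}

```text
time: 14.07
tool_pos: [0.426, 0.3512, 0.0454]
tcp_rot: [-2.392, -2.03, 0.0]
wrist_force: [0.8, 0.3, -2.5]
width: 0.415
grip_force: 61.0
```

>>> {"method": "play_rows", "body": {"commands": [[0, 0, 0.1, 0, 0, 0], [0, 0, 0, 0, 0, 0], [0, 0, 0, 0, 0, 0]]}}

```text
time: 14.32
tool_pos: [0.4262, 0.3514, 0.0447]
tcp_rot: [-2.392, -2.03, -0.0]
wrist_force: [0.0, -0.1, -2.8]
width: 0.411
grip_force: 61.0
```

>>> {"method": "play_rows", "body": {"commands": [[0, 0, 0.1, 0, 0, 0], [0, 0, 0, 0, 0, 0], [0, 0, 0, 0, 0, 0]]}}

```text
time: 14.57
tool_pos: [0.4262, 0.3514, 0.0446]
tcp_rot: [-2.392, -2.03, -0.0]
wrist_force: [-2.7, -2.2, 5.0]
width: 0.415
grip_force: 61.8
```

It has touched down: the vertical force went from −2.8 to +5 N. I'll release and rise.

>>> {"method": "play_rows", "body": {"commands": [[0, 0, 0, 0, 0, 0], [0, 0, 0, 0, 0, 0], [0, 0, 0, 0, 0, 0], [0, 0, 0, 0, 0, 0], [0, 0, 0, 0, 0, 0]], "grip": 0}}

```text
time: 14.98
tool_pos: [0.4262, 0.3514, 0.0436]
tcp_rot: [-2.392, -2.03, -0.001]
wrist_force: [-0.7, -0.5, 0.1]
width: 1.002
grip_force: 0.0
```

>>> {"method": "play_rows", "body": {"commands": [[0, 0, 0, 0, 0, 0], [0, 0, -1.0, 0, 0, 0], [0, 0, -2.0, 0, 0, 0], [0, 0, -3.0, 0, 0, 0], [0, 0, -3.0, 0, 0, 0]]}}

```text
time: 15.4
tool_pos: [0.4255, 0.3504, 0.1342]
tcp_rot: [-2.391, -2.03, 0.004]
wrist_force: [1.0, 0.1, -0.1]
width: 0.998
grip_force: 0.0
```

>>> {"method": "play_rows", "body": {"commands": [[0, 0, -3.0, 0, 0, 0], [0, 0, -3.0, 0, 0, 0], [0, 0, -3.0, 0, 0, 0], [0, 0, -2.0, 0, 0, 0], [0, 0, 0, 0, 0, 0]]}}

```text
time: 15.82
tool_pos: [0.4293, 0.3526, 0.2508]
tcp_rot: [-2.392, -2.031, -0.018]
wrist_force: [0.5, 1.1, -0.1]
width: 1.0
grip_force: 0.0
```

Run:
```python
from h import *
import cv2
st()
s=optics.read_camera("side")[60:460,100:500,::-1]
cv2.imwrite("pics/s7.png",cv2.convertScaleAbs(cv2.resize(s,None,fx=1.5,fy=1.5,interpolation=2),alpha=1.3,beta=10))
```

```text
t 15.82 ch mm [-359.   -63.3  250.8] F [ 0.5  1.1 -0.1] q [0.64 0.02 1.85 0.   1.27 0.8 ] w 1.0 gf 0.0 z [ 0.006  0.01  -1.   ] y [ 0.987 -0.162  0.005]
```

I've used all ten picture views, so I'll check the end state numerically: change against the earlier frames, and brightness at the module's expected place.

Run:
```python
from h import *
import cv2
im=optics.read_camera("side")[:,:,::-1];s=im[135:315,215:420]
b=cv2.convertScaleAbs(cv2.resize(s,None,fx=3.3,fy=3.3,interpolation=2),alpha=1.5,beta=20);a=cv2.imread("pics/s5.png")
d=(cv2.absdiff(a,b).max(2)>50).astype(np.uint8)
n,_,stt,_=cv2.connectedComponentsWithStats(d);print("diff vs s5",[r.tolist() for r in stt[1:] if r[4]>150])
i0=cv2.imread("pics/side0.png");d=(cv2.absdiff(i0,np.ascontiguousarray(im)).max(2)>40).astype(np.uint8)
n,_,stt,_=cv2.connectedComponentsWithStats(d);print("diff vs start",[r.tolist() for r in stt[1:] if r[4]>60])
g=im.mean(2)
for z in(.083,.045,.01): print(z,[(proj("side",[.426+dx,.351+dy,z])[0].round().tolist(),g[tuple(proj("side",[.426+dx,.351+dy,z])[0].round().astype(int)[::-1])].round()) for dx,dy in((0,0),(0,.026),(-.018,.0),(0,.045))])
t=optics.read_camera("top")[:,:,::-1];t0=cv2.imread("pics/top0.png")
d=(cv2.absdiff(t0,np.ascontiguousarray(t)).max(2)>40).astype(np.uint8)
n,_,stt,_=cv2.connectedComponentsWithStats(d);print("top diff",[r.tolist() for r in stt[1:] if r[4]>60])
```

```text
diff vs s5 [[0, 0, 214, 357, 51587], [219, 0, 62, 79, 2606], [361, 0, 90, 98, 3992], [436, 122, 59, 16, 357], [448, 280, 44, 16, 370], [288, 300, 75, 123, 5630], [495, 305, 83, 34, 1004], [122, 356, 19, 52, 793], [402, 375, 23, 29, 404], [604, 379, 72, 37, 1079], [366, 395, 14, 20, 180], [122, 405, 28, 22, 296], [590, 451, 86, 51, 2267]]
diff vs start [[175, 0, 88, 201, 11588], [230, 0, 398, 395, 31524], [304, 127, 77, 76, 3655], [490, 129, 10, 32, 127], [200, 183, 168, 60, 3664], [558, 185, 37, 26, 217], [603, 226, 37, 30, 630], [297, 229, 38, 34, 586], [337, 240, 19, 20, 83], [252, 243, 8, 21, 90], [326, 252, 8, 13, 79], [573, 289, 67, 71, 1281], [499, 354, 23, 10, 146], [574, 377, 66, 72, 2996]]
0.083 [([247.0, 347.0], np.float64(100.0)), ([236.0, 356.0], np.float64(116.0)), ([255.0, 351.0], np.float64(153.0)), ([228.0, 363.0], np.float64(126.0))]
0.045 [([248.0, 364.0], np.float64(77.0)), ([237.0, 374.0], np.float64(115.0)), ([256.0, 369.0], np.float64(79.0)), ([229.0, 381.0], np.float64(126.0))]
0.01 [([249.0, 380.0], np.float64(77.0)), ([239.0, 390.0], np.float64(125.0)), ([257.0, 385.0], np.float64(76.0)), ([231.0, 397.0], np.float64(127.0))]
top diff [[391, 178, 20, 109, 586], [279, 198, 91, 86, 6013], [0, 245, 142, 235, 18920], [375, 246, 14, 19, 102], [286, 255, 16, 9, 102], [305, 256, 11, 9, 69], [184, 265, 130, 157, 6074], [153, 276, 7, 17, 64], [158, 277, 10, 17, 90], [167, 276, 19, 19, 262], [315, 393, 325, 87, 13856], [260, 416, 65, 64, 1068], [285, 428, 40, 15, 94], [285, 442, 40, 38, 262]]
```

```bash
python3 -c "
from workcell import order
print(order.finish_job())"
```

```text
the job is handed in; nothing more can be done
None
```

I freed the hatch, leaned it back on its stop, set the module upright in the tray and handed the job in at about 16 s; the hook is sprung back and nothing else was disturbed, though I checked the final state only by image differencing, having used all ten picture views.

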